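# Park the spring knob of a cheese board's fence and open the fence

### The arm

A 6-joint arm with a two-finger parallel gripper is mounted at the origin on a cart in front of the work surface, level with it; the furniture and walls round the work are solid. World frame = base frame: x ahead of the robot, y to its left, z up, the work surface at z = 0. Lengths are in m, angles in rad, forces in N, time in s.
With the tool pointing down it reaches from about 0.35 to 0.975 m from the base axis. Payload 4.9 kg.
Tool frame: the origin (TCP) lies midway between the tips of the shut fingers; the grasp point (between the pads) lies 19 mm behind it; z points along the fingers, y is the line along which they close (so a half turn about z gives the same grasp; the last joint's range is limited). The gripper opens to 85 mm and grips with 20 to 120 N. Pads are 22 mm wide; open, the fingers measure 114 mm over their backs; the gripper's body (76 mm by 85 mm) begins 54 mm behind the grasp point. The pads swing forward as they close: fully open they stand 13 mm farther back than shut.
Start: joints at [1.231, 0.053, 1.613, -0, 1.476, -0.119], TCP at [0.137, 0.61, 0.231] pointing down, gripper open.
Joint ranges: [-3.01, 3.01], [-1.01, 2.22], [0.06, 2.58], [-1.02, 4.17], [0.09, 2.62], [-3.14, 3.14]. Speed limits (rad/s): [2.57, 2.57, 3.14, 3.14, 3.14, 3.14].

### API

Orientations are given as a unit quaternion [w, x, y, z].
In Python, from plant import * gives the robot as it stands.
- The arm moves only by the tool jog_arm, never from a script. Its argument "targets" is a list of rows, each a list of 3 entries, a list of its own where there are three numbers: the shift along the tool's x, y, z in units of 25 mm (1.0 is 25 mm), then the turn, a rotation vector about the tool's x, y, z in units of 8 degrees (1.0 is 8 degrees), then the opening in per cent of the stroke, from 0 (shut) to 100 (fully open). A call has 1 to 8 rows; each row is the pose to reach, as a shift and turn from the pose commanded when the call began, along the tool's axes at that moment; what a row does not reach only later rows make up. A row lasts 1/8 s, in which the tool goes at most 62.5 mm and 10.7 degrees, less where a joint would pass 70% of its speed; a pose out of reach is approached as far as the arm can. A call with a gripper value outside its range is refused whole. The fingers move at their own pace and stop on an object; the grip force is fixed at half the most. Time passes only in rows, so rows that repeat a pose let the fingers close. It gives the time, the measured TCP pose, the force, the opening and the grip force at its end, in the units of the state.
- state(): the state, without advancing time (a new reading comes with each control period).
- grab_frame(name): name is "scene" or "top" or "wrist"; returns (picture, depth): 480x640x3 uint8, red, green, blue; 480x640 float32, m along the optical axis (not along the pixel's ray), 0 where there is no reading.
- camera_params(name): a dict with "fovy" (degrees; the focal length in pixels is half the picture's height over the tangent of half this angle, whatever the lens; pixels are square), "cx", "cy" (the principal point, pixels), "dist" ([k1, k2, p1, p2, k3] as OpenCV has them; the pictures are not rectified), "rvec" (rotation vector, rad) and "tvec" (3), from world to camera coordinates, as OpenCV has them; the wrist camera has in their place "hand_eye" (4x4, takes a point from camera to tool coordinates, whose origin is the TCP and whose axes are the flange's). Camera axes: x right, y down, z forward; pixel columns grow to the right and rows downward; lengths in m; the calibration is good to about 2 mm. A picture is of the moment at which its call begins: read the wrist's pose just before it. camera_params takes no time and is no camera call.
- job_done(): hands the job in; it is judged then, once.
The state is a dict: "time": time; "joint_pos": joint angles; "joint_vel": joint speeds; "joint_efforts": joint torques, N m; "tool_pos": TCP position; "tool_rot": TCP orientation; "contact_force": force on the tool from outside, world axes, zero at the start; "ft_torque": the same for the moment, N m; "gripper_width": opening from 0.0 (shut) to 1.0 (fully open); "grasp_force": force on a finger pad.
Only numpy, scipy, OpenCV 4.12 (cv2) and the standard library are available. Lean on these libraries where they do the work, as an engineer would, in place of code of your own. Each camera call takes 0.05 s, during which the arm holds its last target. There are 200 camera calls.

### The job

Open up the marble cheese board for a thick slice: pull the spring knob on its sliding fence up until you feel its stop, twist it clockwise (seen from above) a fifth of a turn into its rest notch and let go, so that it stays up by itself; only then slide the fence along the rails fully home against the end stop, and leave the knob parked. The board only stands on its rubber feet, so work gently: do not lift, tip or shove it, and leave the salt shaker and the kitchen timer as they stand.

Things in the scene. Friction and masses are not known exactly. Their poses are not given: they have to be found in the camera images.
- board: Loose marble board, 130 x 280 x 30 mm with its rubber feet, about 2.4 kg, on the worktop. Origin: centre of its underside; x across, y along its length and rails, z up. At y = -115 mm a steel wire bow spans it, 71 mm high; at y = +88 mm stands the end stop, a steel bar 64 mm across, top 52 mm above the worktop. A pull of more than about 20 N on the knob lifts the board.
- fence (a joint): Travel of the sliding fence along the board's +y, in m: 0 where the plunger locks it (as found, 1 mm of play), 0.070 against the end stop; sliding friction about 2.5 N. The fence is an aluminium saddle 70 x 62 mm, top 50 mm above the worktop, with a steel plate 112 x 6 mm, top 66 mm above the worktop, across its -y side.
- fence_face (a point): Middle of the upright face of the fence's steel plate that looks to the board's -y, 48 mm above the worktop; axes as the board's. The plate's face lies 37 mm to -y of the knob's axis.
- knob_grip (a point): Centre of the round black spring knob (34 mm diameter, 26 mm tall, ribbed, a low ridge across its top), half-way up it; 87.5 mm above the worktop when locked. It stands over the sleeve on the fence's saddle. z up along its axis; x along the ridge, turning with the knob (the board's x when the knob's turn is 0).
- plunger (a joint): How far knob and lock pin are pulled up, in m: 0 locked. The spring pulls down with 4.5 N at 0 and 2.2 N more per 10 mm. To be felt: below the sleeve's rim the knob will not turn, at the stop the pull rises steeply. A parked knob stands 5 to 19 mm up; the lock pin is out of its hole above 3 mm.
- knob (a joint): Turn of the knob, in rad, growing clockwise seen from above: about 0 locked (some play of 0.1), 1.2 in the rest notch (play about 0.1), stop at 1.3. Turns easily once the cross-bar is clear of the rim; let go between, it rests on the rim or springs back down into the lock.
- salt: Bystander: salt shaker, 44 mm diameter, 90 mm high, beside the board on the side away from the robot. Origin: centre of its underside, z up.
- timer: Bystander: round kitchen timer, 70 x 73 mm, 62 mm high, beside the board on the side away from the robot. Origin: centre of its underside, z up.
- sleeve_foot (a point): Where the knob's axis meets the saddle's top. Here stands the slotted steel sleeve, 28 mm across, screwed in more or less from case to case: the lift at which the knob's cross-bar clears its rim and can turn is anywhere from 8 to 22 mm, which these values do not tell; a firm stop comes 2.5 mm above that. The rest notch is 3 mm deep in the rim. Axes as the board's.

How it is judged:
By the outcome, as a careful person would: the job done as asked, in the order asked, and still so for the second after the job is handed in, with the robot touching nothing.
It also fails if it takes over 58 s, if anything falls off the work surface, if the arm or the gripper's body presses on something with over 40 N, if the wrist force passes 120 N, or if a joint passes its speed limit or range.

## Working session

There is one attempt and no reset: what is moved stays moved. The work goes in short steps, Python scripts to look and compute and a tool call to move; the robot and the scene stay as the last step left them, time stands still between calls to the robot, and variables do not carry over. Pictures are saved under pics/ and viewed, at most 10 in all, crops included, and the job is handed in when it is done.

Besides the shell and the picture viewer there is one more tool, called after "Emit:" as name(argument=value, ...) on one line, values as JSON. jog_arm: Moves the arm, as the interface text tells. Its arguments: {"type":"object","properties":{"targets":{"type":"array"}},"required":["targets"]}

```bash
mkdir -p pics; ls
cat > h.py <<'E'
from plant import *
import numpy as np, cv2
from scipy.spatial.transform import Rotation as R
def K(p):
    f=240/np.tan(np.radians(p["fovy"])/2); return np.array([[f,0,p["cx"]],[0,f,p["cy"]],[0,0,1]])
def cam(name,st=None):
    p=camera_params(name)
    if name=="wrist":
        q=st["tool_rot"]; T=np.eye(4); T[:3,:3]=R.from_quat([q[1],q[2],q[3],q[0]]).as_matrix(); T[:3,3]=st["tool_pos"]
        M=T@np.array(p["hand_eye"]); return p,M[:3,:3],M[:3,3]
    Rm=cv2.Rodrigues(np.array(p["rvec"],float))[0]; return p,Rm.T,-Rm.T@np.array(p["tvec"],float).ravel()
def rays(c,px):
    p,Rw,o=c
    u=cv2.undistortPoints(np.array(px,float).reshape(-1,1,2),K(p),np.array(p["dist"],float)).reshape(-1,2)
    return o,np.c_[u,np.ones(len(u))]@Rw.T
def onplane(c,px,z):
    o,d=rays(c,px); return o+d*((z-o[2])/d[:,2])[:,None]
def cloud(c,depth):
    v,u=np.mgrid[0:480,0:640]; o,d=rays(c,np.c_[u.ravel(),v.ravel()]); return (o+d*depth.reshape(-1,1)).reshape(480,640,3)
E
python3 - <<'E'
from h import *
for n in("scene","top","wrist"):
    s=state(); a,d=grab_frame(n); cv2.imwrite(f"pics/{n}0.png",a[...,::-1]); np.savez(f"{n}0.npz",a=a,d=d)
    c=cam(n,s); print(n,c[2],c[1][:,2])
print(s)
E
```

```text
pics
scene [0.25132176 0.33473496 0.73045799] [ 0.40600768 -0.51277554 -0.75645159]
top [ 0.53819664 -0.09511008  0.91903039] [ 0.07618005  0.02286371 -0.99683191]
wrist [0.05694553 0.62704347 0.37345624] [ 0.31183489 -0.07196882 -0.94740672]
{'time': 0.1, 'joint_pos': array([ 1.23099592e+00,  5.33473862e-02,  1.61417666e+00, -1.02376458e-05,
        1.47600806e+00, -1.19032166e-01]), 'joint_vel': array([-2.57851783e-04, -2.58188309e-03, -2.63341727e-03,  5.71844725e-06,
        2.98569384e-03, -6.28017779e-04]), 'joint_efforts': array([ 7.31788550e-04, -3.94907713e+01, -3.71361601e+01, -1.10490762e-04,
        4.01337224e-03, -5.76088723e-07]), 'tool_pos': array([0.13669104, 0.60928   , 0.23013898]), 'tool_rot': array([-2.15563133e-04,  1.10159555e-01,  9.93913443e-01, -9.45479135e-04]), 'contact_force': array([ 0.05333585, -0.11546857, -0.2344288 ]), 'ft_torque': array([-0.0472576 ,  0.00401626, -0.02644819]), 'grasp_force': 0.0, 'gripper_width': 1.0057922428433865}
```

View pics/top0.png

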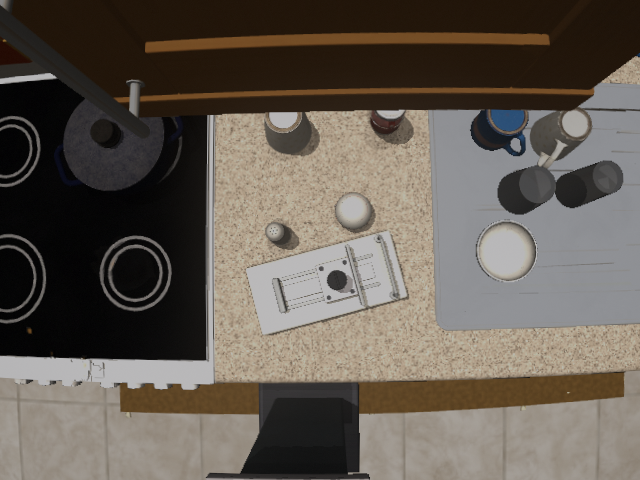

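View pics/scene0.png

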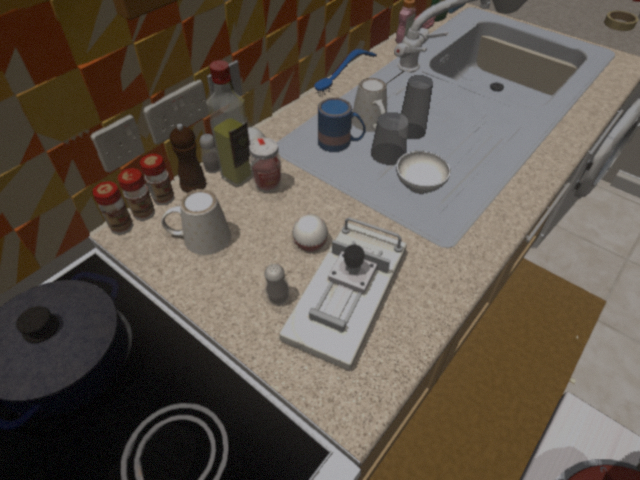

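The top view shows the board with corners near (247,268), (388,232), (407,292) and (266,333). The knob is at (337,281), the end stop at (279,294), the bow at (387,268), the timer at (353,210) and the salt at (278,233). The scene view agrees.

Run:
```python
from h import *
for n in("top","scene"):
    f=np.load(n+"0.npz"); a,d=f["a"],f["d"]; c=cam(n); P=cloud(c,d); P[d==0]=np.nan
    g=a.max(2).astype(int); z=P[...,2]
    if n=="top":
        x0,y0=np.nanmean(P[275:285,332:342].reshape(-1,3),0)[:2]
    reg=np.hypot(P[...,0]-x0,P[...,1]-y0)<0.20
    m=reg&(z>0.022)&(z<0.036)
    # knob: dark & high
    k=reg&(g<90)&(np.hypot(P[...,0]-x0,P[...,1]-y0)<0.03)&(z>0.07)
    v,u=np.nonzero(k); print(n,"knob px",k.sum(),u.min(),u.max(),v.min(),v.max(),"zmax",np.percentile(z[k],[5,50,98]),"mean",P[k].mean(0))
    t=k&(z>0.094); print(" top face centroid",P[t].mean(0),t.sum())
    (ex,ey),(w,h),an=cv2.minAreaRect(np.c_[u,v].astype(np.float32)); print(" rect",ex,ey,w,h, "->",onplane(c,[[ex,ey]],0.1005))
    pts=(P[m][:,:2]*1000).astype(np.float32)
    r=cv2.minAreaRect(pts); print(" board rect",r,m.sum(), "z",np.median(z[m]))
    # plate top z .058-.070
    p=reg&(z>0.06)&(z<0.072)&(g>90)&(np.hypot(P[...,0]-x0,P[...,1]-y0)<0.09)
    print(" plate",cv2.minAreaRect((P[p][:,:2]*1000).astype(np.float32)),p.sum())
    s=reg&(z>0.043)&(z<0.057)&(P[...,1]>y0+0.05);print(" stop",P[s].mean(0),s.sum())
```

```text
top knob px 303 327 346 270 289 zmax [0.09877864 0.1013161  0.10503318] mean [ 0.53169927 -0.10178542  0.10134103]
 top face centroid [ 0.53169927 -0.10178542  0.10134103] 303
 rect 336.5 279.5 19.0 19.0 -> [[ 0.53217648 -0.10131422  0.1005    ]]
 board rect ((568.190673828125, -71.61302185058594), (216.3354949951172, 281.1838073730469), 14.234659194946289) 8403 z 0.030811623745115924
 plate ((539.9075927734375, -134.72201538085938), (112.0649185180664, 6.109766006469727), 14.251399040222168) 222
 stop [0.52969827 0.00120174 0.05125798] 324
scene knob px 397 344 364 245 268 zmax [0.07914236 0.09871803 0.10295134] mean [ 0.52944765 -0.09550335  0.09482745]
 top face centroid [ 0.53129043 -0.09815187  0.09953048] 268
 rect 354.0 256.5 23.0 20.0 -> [[ 0.52636402 -0.0915063   0.1005    ]]
 board rect ((568.4927368164062, -70.78059387207031), (215.30975341796875, 281.03680419921875), 14.485588073730469) 7573 z 0.029487193252441535
 plate ((540.7098999023438, -133.32516479492188), (81.41302490234375, 80.29134368896484), 59.26144790649414) 129
 stop [0.5361057  0.0082683  0.04977539] 443
```

View pics/wrist0.png

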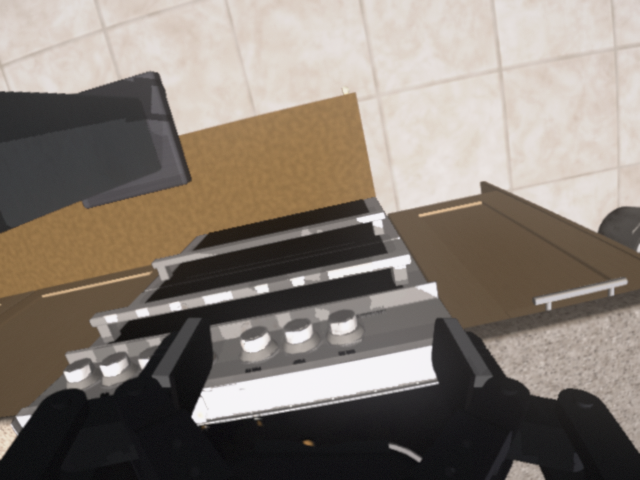

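The wrist view only shows the oven front and the fingers. The plate, knob and board agree: board yaw is about 14.25°, and the knob is at about (0.532,-0.102). Next I hover over the knob with the fingers closing along the board's x.

```bash
cat >> h.py <<'E'
def plan(target,yheading=None):
    """units for jog: shift along tool axes, and turn about tool z so that tool y has the heading (deg)"""
    s=state(); q=s["tool_rot"]; T=R.from_quat([q[1],q[2],q[3],q[0]]); M=T.as_matrix()
    print("t",round(s["time"],2),"pos",s["tool_pos"].round(4),"F",s["contact_force"].round(2),"w",round(s["gripper_width"],3),"g",s["grasp_force"])
    print("shift",(M.T@(np.array(target)-s["tool_pos"])/0.025).round(3))
    h=np.degrees(np.arctan2(M[1,1],M[0,1])); print("y heading",h.round(2),"tilt z",M[:,2].round(4))
    if yheading is not None:
        z=R.from_euler("z",yheading,degrees=True).as_matrix()@np.array([[0,1,0],[1,0,0],[0,0,-1.]])
        # columns: tool x,y,z for heading: y along heading, z down, x = y cross z
        y=np.array([np.cos(np.radians(yheading)),np.sin(np.radians(yheading)),0]);zz=np.array([0,0,-1.]);x=np.cross(y,zz)
        D=np.c_[x,y,zz]; print("turn",(np.degrees(R.from_matrix(M.T@D).as_rotvec())/8).round(3))
E
python3 - <<'E'
from h import *
plan([.532,-.102,.23],14.25)
E
```

```text
t 0.15 pos [0.1367 0.6094 0.2303] F [-1.05  0.87 -0.32] w 1.001 g 0.0
shift [-21.66  -24.301   0.048]
y heading 77.35 tilt z [-5.0e-04 -1.5e-03 -1.0e+00]
turn [-1.100e-02  5.000e-03  7.887e+00]
```

Emit:
jog_arm(targets=[[[-21.65, -24.3, 0], [0, 0, 7.89], 60], [[-21.65, -24.3, 0], [0, 0, 7.89], 60], [[-21.65, -24.3, 0], [0, 0, 7.89], 60], [[-21.65, -24.3, 0], [0, 0, 7.89], 60], [[-21.65, -24.3, 0], [0, 0, 7.89], 60], [[-21.65, -24.3, 0], [0, 0, 7.89], 60], [[-21.65, -24.3, 0], [0, 0, 7.89], 60], [[-21.65, -24.3, 0], [0, 0, 7.89], 60]])

```text
time: 1.15
tool_pos: [0.3801, 0.1709, 0.2313]
tool_rot: [0.0, 0.614, 0.789, 0.0]
contact_force: [0.5, -0.3, -0.6]
gripper_width: 0.606
grasp_force: 0.0
```

Run:
```python
from h import *
plan([.532,-.102,.23],14.25)
```

```text
t 1.15 pos [0.3801 0.1709 0.2313] F [ 0.48 -0.31 -0.61] w 0.606 g 0.0
shift [-12.074   3.204   0.052]
y heading 14.25 tilt z [ 8.e-04  3.e-04 -1.e+00]
turn [ 0.006 -0.001 -0.001]
```

Emit:
jog_arm(targets=[[[-12.05, 3.2, 0], [0, 0, 0], 60], [[-12.05, 3.2, 0], [0, 0, 0], 60], [[-12.05, 3.2, 0], [0, 0, 0], 60], [[-12.05, 3.2, 0], [0, 0, 0], 60], [[-12.05, 3.2, 0], [0, 0, 0], 60], [[-12.05, 3.2, 0], [0, 0, 0], 60], [[-12.05, 3.2, 0], [0, 0, 0], 60], [[-12.05, 3.2, 0], [0, 0, 0], 60]])

```text
time: 2.15
tool_pos: [0.5308, -0.0985, 0.2313]
tool_rot: [-0.0, 0.613, 0.79, 0.0]
contact_force: [1.0, -0.8, 0.7]
gripper_width: 0.598
grasp_force: 0.0
```

Run:
```python
from h import *
s=state(); a,d=grab_frame("wrist"); cv2.imwrite("pics/w1.png",a[...,::-1]); np.savez("w1.npz",a=a,d=d)
plan([.532,-.102,.23],14.25)
c=cam("wrist",s); P=cloud(c,d); z=P[...,2]; g=a.max(2); r=np.hypot(P[...,0]-.532,P[...,1]+.102)
k=(d>0)&(r<.035)&(z>.07)&(z<.11)&(g<100); t=k&(z>.092)
n,l,st,cc=cv2.connectedComponentsWithStats(t.astype(np.uint8)); i=1+st[1:,4].argmax(); t=l==i
print("knob",st[i],cc[i],np.percentile(z[t],[2,50,98]))
v,u=np.nonzero(t); (e,rad)=cv2.minEnclosingCircle((P[t][:,:2]*1000).astype(np.float32)); print("circ",e,rad, P[t].mean(0))
p=(d>0)&(z>.061)&(z<.071)&(r<.075)&(g>90)
print("plate",cv2.minAreaRect((P[p][:,:2]*1000).astype(np.float32)),p.sum(), np.median(z[p]))
```

```text
t 2.2 pos [ 0.5309 -0.0984  0.2314] F [-0.81 -0.91  0.12] w 0.601 g 0.0
shift [-0.15   0.008  0.057]
y heading 14.33 tilt z [ 2.e-04  1.e-04 -1.e+00]
turn [0.002 0.    0.01 ]
knob [ 300  208   47   47 1681] [323.40392623 230.93753718] [0.09446538 0.10109197 0.10425847]
circ (533.38134765625, -101.65418243408203) 17.678298950195312 [ 0.53295417 -0.10002686  0.1009152 ]
plate ((542.6094970703125, -134.0939178466797), (110.61253356933594, 6.672443866729736), 14.424459457397461) 719 0.06604738367933055
```

View pics/w1.png

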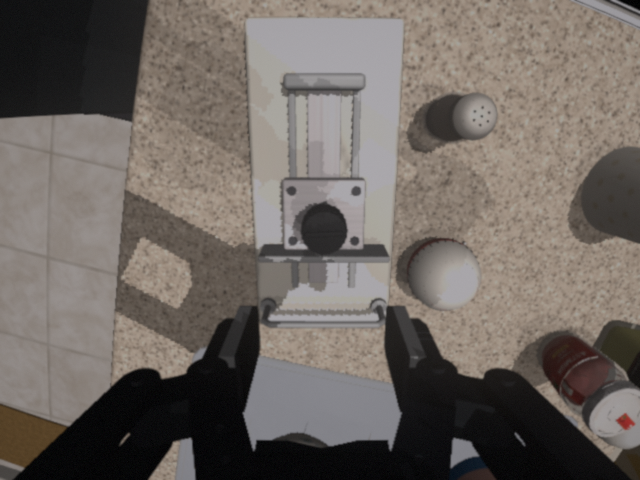

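The wrist view shows the knob at (323,231) between plate and saddle, with the salt at (475,115), the timer at (444,273), and the stop bar at (324,82). The knob is at about (0.533,-0.1015), and the fingers line up along the board's x. Now I descend.

Emit:
jog_arm(targets=[[[-0.14, 0.05, 1.5], [0, 0, 0], 60], [[-0.14, 0.05, 3.0], [0, 0, 0], 60], [[-0.14, 0.05, 4.2], [0, 0, 0], 60], [[-0.14, 0.05, 5.2], [0, 0, 0], 60], [[-0.14, 0.05, 6.0], [0, 0, 0], 60], [[-0.14, 0.05, 6.5], [0, 0, 0], 60], [[-0.14, 0.05, 6.6], [0, 0, 0], 60], [[-0.14, 0.05, 6.6], [0, 0, 0], 60]])

```text
time: 3.2
tool_pos: [0.5339, -0.1029, 0.067]
tool_rot: [0.001, 0.614, 0.789, 0.0]
contact_force: [-0.2, 0.4, 0.2]
gripper_width: 0.604
grasp_force: 0.0
```

Run:
```python
from h import *
s=state(); a,d=grab_frame("wrist"); cv2.imwrite("pics/w2.png",a[...,::-1]); 
plan([.533,-.1015,.066],14.33)
```

```text
t 3.25 pos [ 0.5341 -0.103   0.0673] F [-0.25 -0.58 -0.39] w 0.603 g 0.0
shift [ 0.068 -0.026  0.052]
y heading 14.23 tilt z [ 1.6e-03 -6.0e-04 -1.0e+00]
turn [ 0.01   0.007 -0.013]
```

View pics/w2.png

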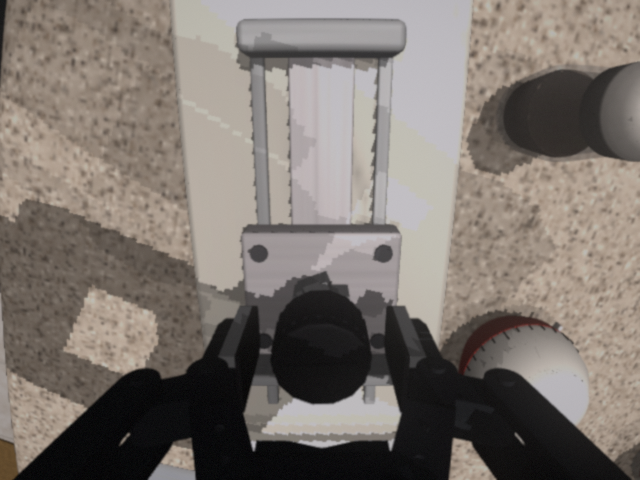

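The knob at (322,347) is centred between the pads (240 and 402). I check the fore-aft centring once.

Run:
```python
from h import *
s=state(); a,d=grab_frame("wrist")
c=cam("wrist",s); P=cloud(c,d); z=P[...,2]; g=a.max(2); r=np.hypot(P[...,0]-.533,P[...,1]+.1015)
t=(d>0)&(r<.022)&(z>.097)&(z<.106)
n,l,st,cc=cv2.connectedComponentsWithStats(t.astype(np.uint8)); i=1+st[1:,4].argmax(); t=l==i
e,rad=cv2.minEnclosingCircle((P[t][:,:2]*1000).astype(np.float32)); print("circ",e,rad,st[i],P[t].mean(0))
plan([e[0]/1000,e[1]/1000,.066],14.3)
```

```text
circ (533.7450561523438, -100.88688659667969) 17.502803802490234 [ 270  313  101   90 6854] [ 0.53324902 -0.09931054  0.10120813]
t 3.3 pos [ 0.5341 -0.103   0.0674] F [0.96 0.48 0.85] w 0.597 g 0.0
shift [0.086 0.007 0.056]
y heading 14.23 tilt z [ 1.8e-03 -6.0e-04 -1.0e+00]
turn [ 0.012  0.008 -0.009]
```

Emit:
jog_arm(targets=[[[0.07, 0, 0.03], [0, 0, 0], 50], [[0.07, 0, 0.03], [0, 0, 0], 42], [[0.07, 0, 0.03], [0, 0, 0], 30], [[0.07, 0, 0.03], [0, 0, 0], 30], [[0.07, 0, 0.03], [0, 0, 0], 30], [[0.07, 0, 0.03], [0, 0, 0], 30]])

```text
time: 4.05
tool_pos: [0.5331, -0.1011, 0.066]
tool_rot: [0.0, 0.614, 0.789, 0.0]
contact_force: [-1.7, 0.1, 5.3]
gripper_width: 0.384
grasp_force: 59.4
```

Emit:
jog_arm(targets=[[[0, 0, -0.06], [0, 0, 0], 30], [[0, 0, -0.12], [0, 0, 0], 30], [[0, 0, -0.18], [0, 0, 0], 30], [[0, 0, -0.24], [0, 0, 0], 30], [[0, 0, -0.24], [0, 0, 0], 30]])

```text
time: 4.68
tool_pos: [0.5327, -0.1009, 0.0713]
tool_rot: [-0.0, 0.614, 0.789, 0.0]
contact_force: [2.9, -0.0, -6.9]
gripper_width: 0.384
grasp_force: 60.0
```

Emit:
jog_arm(targets=[[[0, 0, -0.04], [0, 0, 0], 30], [[0, 0, -0.08], [0, 0, 0], 30], [[0, 0, -0.08], [0, 0, 0], 30]])

```text
time: 5.05
tool_pos: [0.5328, -0.1009, 0.0735]
tool_rot: [-0.0, 0.614, 0.789, -0.0]
contact_force: [3.3, -0.4, -6.9]
gripper_width: 0.387
grasp_force: 60.0
```

Emit:
jog_arm(targets=[[[0, 0, -0.04], [0, 0, 0], 30], [[0, 0, -0.08], [0, 0, 0], 30], [[0, 0, -0.08], [0, 0, 0], 30]])

```text
time: 5.42
tool_pos: [0.5328, -0.101, 0.0755]
tool_rot: [-0.0, 0.614, 0.789, -0.0]
contact_force: [2.2, 0.8, -6.9]
gripper_width: 0.381
grasp_force: 60.1
```

Emit:
jog_arm(targets=[[[0, 0, -0.04], [0, 0, 0], 30], [[0, 0, -0.04], [0, 0, 0], 30]])

```text
time: 5.68
tool_pos: [0.5328, -0.101, 0.0765]
tool_rot: [-0.0, 0.614, 0.789, -0.0]
contact_force: [3.7, 0.1, -7.4]
gripper_width: 0.382
grasp_force: 60.1
```

Emit:
jog_arm(targets=[[[0, 0, -0.03], [0, 0, 0], 30], [[0, 0, -0.03], [0, 0, 0], 30]])

```text
time: 5.92
tool_pos: [0.5328, -0.101, 0.0772]
tool_rot: [-0.0, 0.614, 0.789, -0.0]
contact_force: [3.5, 0.0, -8.0]
gripper_width: 0.381
grasp_force: 60.1
```

Emit:
jog_arm(targets=[[[0, 0, -0.03], [0, 0, 0], 30], [[0, 0, -0.03], [0, 0, 0], 30]])

```text
time: 6.18
tool_pos: [0.5328, -0.101, 0.078]
tool_rot: [-0.0, 0.614, 0.789, -0.0]
contact_force: [3.1, 0.8, -7.2]
gripper_width: 0.386
grasp_force: 60.1
```

Emit:
jog_arm(targets=[[[0, 0, -0.03], [0, 0, 0], 30], [[0, 0, -0.03], [0, 0, 0], 30]])

```text
time: 6.42
tool_pos: [0.5328, -0.101, 0.0788]
tool_rot: [-0.0, 0.614, 0.789, -0.0]
contact_force: [2.3, 0.6, -8.7]
gripper_width: 0.381
grasp_force: 60.1
```

Emit:
jog_arm(targets=[[[0, 0, -0.03], [0, 0, 0], 30], [[0, 0, -0.03], [0, 0, 0], 30]])

```text
time: 6.68
tool_pos: [0.5328, -0.101, 0.0795]
tool_rot: [-0.0, 0.614, 0.789, -0.0]
contact_force: [3.4, 0.0, -8.2]
gripper_width: 0.381
grasp_force: 60.2
```

Emit:
jog_arm(targets=[[[0, 0, -0.03], [0, 0, 0], 30], [[0, 0, -0.03], [0, 0, 0], 30]])

```text
time: 6.92
tool_pos: [0.5327, -0.101, 0.0799]
tool_rot: [-0.0, 0.614, 0.789, -0.0]
contact_force: [3.1, -0.8, -10.8]
gripper_width: 0.383
grasp_force: 60.5
```

Emit:
jog_arm(targets=[[[0, 0, -0.03], [0, 0, 0], 30], [[0, 0, -0.03], [0, 0, 0], 30]])

```text
time: 7.18
tool_pos: [0.5321, -0.1008, 0.08]
tool_rot: [-0.001, 0.614, 0.789, -0.0]
contact_force: [3.9, -0.6, -15.4]
gripper_width: 0.381
grasp_force: 60.8
```

The stop is felt at z≈0.080 with 15 N. I ease down 1.5 mm and start the twist.

Emit:
jog_arm(targets=[[[0, 0, 0.06], [0, 0, 0], 30], [[0, 0, 0.06], [0, 0, 0.7], 30], [[0, 0, 0.06], [0, 0, 1.4], 30], [[0, 0, 0.06], [0, 0, 2.1], 30], [[0, 0, 0.06], [0, 0, 2.8], 30], [[0, 0, 0.06], [0, 0, 2.8], 30]])

```text
time: 7.92
tool_pos: [0.5324, -0.101, 0.0799]
tool_rot: [-0.001, 0.755, 0.655, -0.001]
contact_force: [0.0, -0.2, -8.2]
gripper_width: 0.382
grasp_force: 61.5
```

Run:
```python
from h import *
s=state(); print(s["ft_torque"].round(3)); plan([.5327,-.101,.079],14.25-68.75)
```

```text
[0.058 0.044 0.028]
t 7.92 pos [ 0.5324 -0.101   0.0799] F [ 0.05 -0.23 -8.18] w 0.382 g 61.475021839141846
shift [0.002 0.011 0.035]
y heading -8.1 tilt z [-1.6e-03  1.0e-04 -1.0e+00]
turn [-0.01   0.006  5.8  ]
```

Emit:
jog_arm(targets=[[[0, 0, 0.02], [0, 0, 0.8], 30], [[0, 0, 0.02], [0, 0, 1.6], 30], [[0, 0, 0.02], [0, 0, 2.4], 30], [[0, 0, 0.02], [0, 0, 3.2], 30], [[0, 0, 0.02], [0, 0, 4.0], 30], [[0, 0, 0.02], [0, 0, 4.8], 30], [[0, 0, 0.02], [0, 0, 5.4], 30], [[0, 0, 0.02], [0, 0, 5.4], 30]])

```text
time: 8.93
tool_pos: [0.5325, -0.101, 0.0792]
tool_rot: [-0.0, 0.943, 0.332, -0.001]
contact_force: [-0.8, 0.1, -8.2]
gripper_width: 0.384
grasp_force: 61.5
```

Run:
```python
from h import *
s=state(); print(s["ft_torque"].round(3)); plan([.5327,-.101,.079],14.25-68.75)
```

```text
[0.111 0.192 0.023]
t 8.93 pos [ 0.5325 -0.101   0.0792] F [-0.75  0.07 -8.25] w 0.384 g 61.524245738983154
shift [0.007 0.007 0.008]
y heading -51.24 tilt z [-1.3e-03  2.0e-04 -1.0e+00]
turn [-0.007  0.007  0.408]
```

Go on to 1.2 rad, feeling the torque.

Emit:
jog_arm(targets=[[[0, 0, 0], [0, 0, 0.2], 30], [[0, 0, 0], [0, 0, 0.4], 30], [[0, 0, 0], [0, 0, 0.4], 30]])

```text
time: 9.3
tool_pos: [0.5326, -0.1009, 0.0789]
tool_rot: [-0.0, 0.953, 0.304, -0.0]
contact_force: [-1.2, -0.1, -7.8]
gripper_width: 0.381
grasp_force: 61.5
```

Run:
```python
from h import *
s=state(); print(s["ft_torque"].round(3)); plan([.5327,-.101,.079],14.25-68.75)
```

```text
[ 0.091  0.358 -0.076]
t 9.3 pos [ 0.5326 -0.1009  0.0789] F [-1.21 -0.12 -7.81] w 0.381 g 61.51089906692505
shift [ 0.002  0.005 -0.003]
y heading -54.56 tilt z [-8.e-04  2.e-04 -1.e+00]
turn [-0.005  0.004 -0.008]
```

Emit:
jog_arm(targets=[[[0, 0, 0.04], [0, 0, 0], 30], [[0, 0, 0.08], [0, 0, 0], 30], [[0, 0, 0.12], [0, 0, 0], 30], [[0, 0, 0.12], [0, 0, 0], 30]])

```text
time: 9.8
tool_pos: [0.5327, -0.1009, 0.0759]
tool_rot: [-0.0, 0.953, 0.304, -0.0]
contact_force: [-2.8, 1.8, -8.0]
gripper_width: 0.381
grasp_force: 61.6
```

Run:
```python
from h import *
s=state(); print(s["ft_torque"].round(3)); plan([.5327,-.101,.0745],14.25-68.75)
```

```text
[0.266 0.603 0.04 ]
t 9.8 pos [ 0.5327 -0.1009  0.0759] F [-2.85  1.75 -7.96] w 0.381 g 61.55456900596619
shift [-0.002  0.003  0.056]
y heading -54.57 tilt z [-5.e-04  2.e-04 -1.e+00]
turn [-0.004  0.002 -0.008]
```

Emit:
jog_arm(targets=[[[0, 0, 0.03], [0, 0, 0], 30], [[0, 0, 0.06], [0, 0, 0], 30], [[0, 0, 0.06], [0, 0, 0], 30]])

```text
time: 10.18
tool_pos: [0.5327, -0.101, 0.0745]
tool_rot: [-0.0, 0.953, 0.304, -0.0]
contact_force: [-2.2, 2.0, -7.4]
gripper_width: 0.377
grasp_force: 61.6
```

Emit:
jog_arm(targets=[[[0, 0, 0.02], [0, 0, 0], 30], [[0, 0, 0.02], [0, 0, 0], 30]])

```text
time: 10.42
tool_pos: [0.5328, -0.101, 0.0743]
tool_rot: [-0.0, 0.953, 0.304, -0.0]
contact_force: [-4.1, 2.0, -5.3]
gripper_width: 0.379
grasp_force: 61.8
```

It bottoms at 0.0744, the expected notch depth. I unload and let go.

Emit:
jog_arm(targets=[[[0, 0, 0.03], [0, 0, 0], 30], [[0, 0, 0.03], [0, 0, 0], 30]])

```text
time: 10.68
tool_pos: [0.5331, -0.1014, 0.0742]
tool_rot: [0.0, 0.953, 0.304, -0.0]
contact_force: [-6.6, 1.0, -1.7]
gripper_width: 0.382
grasp_force: 62.2
```

Emit:
jog_arm(targets=[[[0, 0, 0], [0, 0, 0], 60], [[0, 0, 0], [0, 0, 0], 60], [[0, 0, 0], [0, 0, 0], 60], [[0, 0, 0], [0, 0, 0], 60]])

```text
time: 11.18
tool_pos: [0.5335, -0.1012, 0.0739]
tool_rot: [0.0, 0.953, 0.304, 0.001]
contact_force: [-1.1, -0.7, 0.7]
gripper_width: 0.597
grasp_force: 0.0
```

Emit:
jog_arm(targets=[[[0, 0, -1], [0, 0, 0], 60], [[0, 0, -2], [0, 0, 0], 60], [[0, 0, -3.2], [0, 0, 0], 60], [[0, 0, -3.2], [0, 0, 0], 60]])

```text
time: 11.68
tool_pos: [0.5349, -0.1017, 0.1565]
tool_rot: [0.002, 0.953, 0.304, 0.003]
contact_force: [0.0, 0.3, 0.4]
gripper_width: 0.598
grasp_force: 0.0
```

Run:
```python
from h import *
s=state(); a,d=grab_frame("wrist"); cv2.imwrite("pics/w3.png",a[...,::-1])
c=cam("wrist",s); P=cloud(c,d); z=P[...,2]; g=a.max(2); r=np.hypot(P[...,0]-.533,P[...,1]+.101)
t=(d>0)&(r<.022)&(z>.09)&(z<.13); e,rad=cv2.minEnclosingCircle((P[t][:,:2]*1000).astype(np.float32))
print("knob top z",np.percentile(z[t],[10,50,90]),e,rad)
p=(d>0)&(z>.061)&(z<.071)&(r<.075)&(g>90)
b=cv2.minAreaRect((P[p][:,:2]*1000).astype(np.float32)); print("plate",b,p.sum()); 
plan([.5327,-.101,.16],14.3)
```

```text
knob top z [0.10089401 0.10913498 0.11080662] (533.3950805664062, -101.84483337402344) 17.645946502685547
plate ((542.2802124023438, -112.03511810302734), (99.49275207519531, 50.784610748291016), 14.206660270690918) 1018
t 11.72 pos [ 0.5337 -0.1013  0.1544] F [-0.49 -0.58 -0.75] w 0.6 g 0.0
shift [-0.026 -0.033 -0.224]
y heading -54.57 tilt z [ 2.7e-03 -9.0e-04 -1.0e+00]
turn [ 0.022 -0.    -8.608]
```

View pics/w3.png

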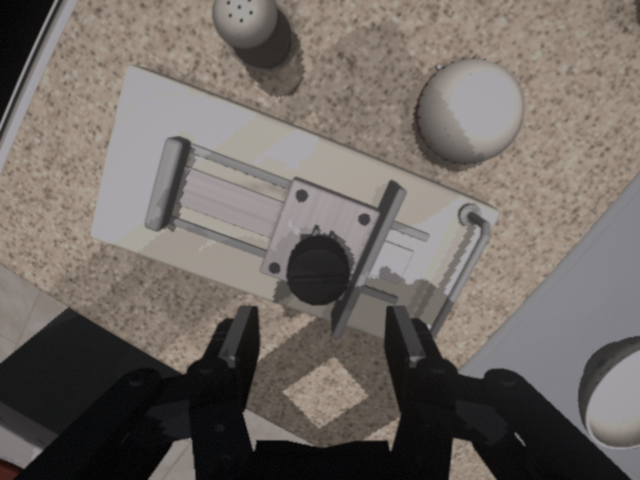

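The knob at (319,270) stands about 8.5 mm higher than before, with its ridge turned, so it is parked by itself. The board is unmoved. Next I shut the fingers, turn back, and hover between the bow and the plate.

Run:
```python
from h import *
plan([.5483,-.1614,.15],14.3)
```

```text
t 11.72 pos [ 0.5337 -0.1013  0.1544] F [-0.49 -0.58 -0.75] w 0.6 g 0.0
shift [-0.919  2.297  0.18 ]
y heading -54.57 tilt z [ 2.7e-03 -9.0e-04 -1.0e+00]
turn [ 0.022 -0.    -8.608]
```

Emit:
jog_arm(targets=[[[-0.92, 2.3, 0], [0, 0, -8.6], 30], [[-0.92, 2.3, 0], [0, 0, -8.6], 0], [[-0.92, 2.3, 0], [0, 0, -8.6], 0], [[-0.92, 2.3, 0], [0, 0, -8.6], 0], [[-0.92, 2.3, 0], [0, 0, -8.6], 0], [[-0.92, 2.3, 0], [0, 0, -8.6], 0], [[-0.92, 2.3, 0], [0, 0, -8.6], 0], [[-0.92, 2.3, 0], [0, 0, -8.6], 0]])

```text
time: 12.72
tool_pos: [0.5466, -0.1608, 0.1513]
tool_rot: [-0.001, 0.614, 0.789, -0.0]
contact_force: [0.8, 0.2, -0.3]
gripper_width: -0.001
grasp_force: 0.0
```

Run:
```python
from h import *
plan([.5483,-.1614,.052],14.3)
```

```text
t 12.72 pos [ 0.5466 -0.1608  0.1513] F [ 0.84  0.2  -0.29] w -0.001 g 0.0
shift [-0.046  0.071  3.972]
y heading 14.17 tilt z [-0.0027  0.0012 -1.    ]
turn [-0.016 -0.013 -0.016]
```

Emit:
jog_arm(targets=[[[-0.02, 0.03, 0.7], [0, 0, 0], 0], [[-0.02, 0.03, 1.5], [0, 0, 0], 0], [[-0.02, 0.03, 2.3], [0, 0, 0], 0], [[-0.02, 0.03, 3.1], [0, 0, 0], 0], [[-0.02, 0.03, 3.7], [0, 0, 0], 0], [[-0.02, 0.03, 3.95], [0, 0, 0], 0], [[-0.02, 0.03, 3.95], [0, 0, 0], 0]])

```text
time: 13.6
tool_pos: [0.5483, -0.1615, 0.0543]
tool_rot: [-0.0, 0.614, 0.789, -0.0]
contact_force: [-0.0, 0.7, 1.1]
gripper_width: -0.001
grasp_force: 0.0
```

Emit:
jog_arm(targets=[[[0.1, 0, 0], [0, 0, 0], 0], [[0.2, 0, 0], [0, 0, 0], 0], [[0.3, 0, 0], [0, 0, 0], 0], [[0.4, 0, 0], [0, 0, 0], 0], [[0.4, 0, 0], [0, 0, 0], 0]])

```text
time: 14.22
tool_pos: [0.5458, -0.1516, 0.0546]
tool_rot: [0.0, 0.614, 0.789, -0.0]
contact_force: [0.4, -0.3, -0.4]
gripper_width: 0.001
grasp_force: 0.0
```

Run:
```python
from h import *
plan([.5421,-.1372,.052],14.3)
```

```text
t 14.22 pos [ 0.5458 -0.1516  0.0546] F [ 0.36 -0.28 -0.4 ] w 0.001 g 0.0
shift [ 0.595 -0.003  0.104]
y heading 14.25 tilt z [ 0. -0. -1.]
turn [ 0.     0.    -0.006]
```

Emit:
jog_arm(targets=[[[0.06, 0, 0], [0, 0, 0], 0], [[0.12, 0, 0], [0, 0, 0], 0], [[0.18, 0, 0], [0, 0, 0], 0], [[0.24, 0, 0], [0, 0, 0], 0], [[0.3, 0, 0], [0, 0, 0], 0], [[0.36, 0, 0], [0, 0, 0], 0]])

```text
time: 14.98
tool_pos: [0.5437, -0.1432, 0.0546]
tool_rot: [0.0, 0.614, 0.789, -0.0]
contact_force: [0.8, -2.6, -1.1]
gripper_width: -0.0
grasp_force: 1.3
```

Emit:
jog_arm(targets=[[[0.08, 0, 0], [0, 0, 0], 0], [[0.16, 0, 0], [0, 0, 0], 0], [[0.24, 0, 0], [0, 0, 0], 0], [[0.32, 0, 0], [0, 0, 0], 0]])

```text
time: 15.48
tool_pos: [0.5417, -0.1352, 0.0546]
tool_rot: [0.0, 0.614, 0.789, -0.0]
contact_force: [0.9, -2.4, -0.9]
gripper_width: 0.001
grasp_force: 1.3
```

Run:
```python
from h import *
s=state(); a,d=grab_frame("wrist"); cv2.imwrite("pics/w4.png",a[...,::-1])
plan([.5421,-.1372,.052],14.3)
```

```text
t 15.53 pos [ 0.5416 -0.135   0.0546] F [ 0.44 -2.22 -0.87] w -0.002 g 0.9368012566119432
shift [-0.091 -0.002  0.103]
y heading 14.23 tilt z [-1.e-04  3.e-04 -1.e+00]
turn [ 0.    -0.002 -0.008]
```

View pics/w4.png

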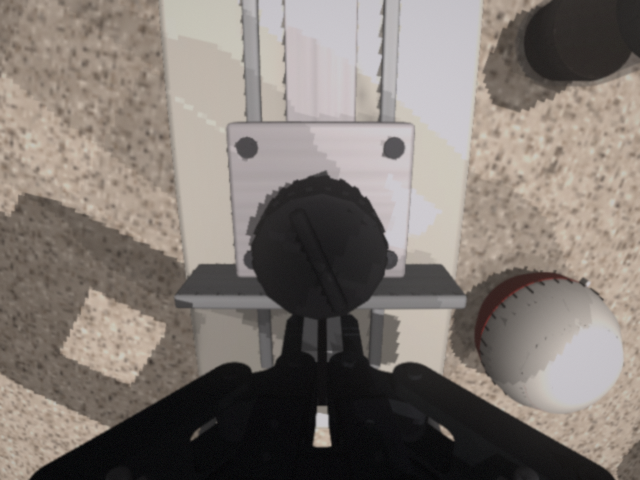

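The plate slides on 2.5 N with the knob still parked, its ridge running from (295,212) to (340,305), about 65-70° turned. I continue.

Emit:
jog_arm(targets=[[[0.1, 0, 0], [0, 0, 0], 0], [[0.22, 0, 0], [0, 0, 0], 0], [[0.34, 0, 0], [0, 0, 0], 0], [[0.46, 0, 0], [0, 0, 0], 0], [[0.58, 0, 0], [0, 0, 0], 0], [[0.7, 0, 0], [0, 0, 0], 0], [[0.82, 0, 0], [0, 0, 0], 0], [[0.92, 0, 0], [0, 0, 0], 0]])

```text
time: 16.52
tool_pos: [0.536, -0.1129, 0.0546]
tool_rot: [0.0, 0.614, 0.789, 0.0]
contact_force: [1.3, -3.0, -1.2]
gripper_width: -0.0
grasp_force: 1.3
```

Emit:
jog_arm(targets=[[[0.1, 0, 0], [0, 0, 0], 0], [[0.22, 0, 0], [0, 0, 0], 0], [[0.34, 0, 0], [0, 0, 0], 0], [[0.46, 0, 0], [0, 0, 0], 0], [[0.58, 0, 0], [0, 0, 0], 0], [[0.7, 0, 0], [0, 0, 0], 0], [[0.8, 0, 0], [0, 0, 0], 0], [[0.88, 0, 0], [0, 0, 0], 0]])

```text
time: 17.52
tool_pos: [0.5307, -0.0915, 0.0546]
tool_rot: [0.0, 0.614, 0.789, 0.0]
contact_force: [1.5, -2.3, -1.5]
gripper_width: 0.0
grasp_force: 1.3
```

Run:
```python
from h import *
y=np.array([-.247,.969,0])
plan(np.array([.5421,-.1372,.0546])+y*(.070-.011),14.25)
```

```text
t 17.52 pos [ 0.5307 -0.0915  0.0546] F [ 1.48 -2.26 -1.49] w 0.0 g 1.2958959303796291
shift [ 0.477 -0.008  0.   ]
y heading 14.23 tilt z [ 2.e-04 -0.e+00 -1.e+00]
turn [ 0.001  0.001 -0.002]
```

Emit:
jog_arm(targets=[[[0.06, 0, 0], [0, 0, 0], 0], [[0.12, 0, 0], [0, 0, 0], 0], [[0.18, 0, 0], [0, 0, 0], 0], [[0.24, 0, 0], [0, 0, 0], 0], [[0.3, 0, 0], [0, 0, 0], 0], [[0.34, 0, 0], [0, 0, 0], 0]])

```text
time: 18.27
tool_pos: [0.5286, -0.0834, 0.0546]
tool_rot: [0.0, 0.614, 0.789, 0.0]
contact_force: [1.9, -2.0, -1.4]
gripper_width: -0.002
grasp_force: 1.3
```

Emit:
jog_arm(targets=[[[0.03, 0, 0], [0, 0, 0], 0], [[0.03, 0, 0], [0, 0, 0], 0]])

```text
time: 18.52
tool_pos: [0.5283, -0.0826, 0.0546]
tool_rot: [-0.0, 0.614, 0.789, 0.0]
contact_force: [2.1, -1.4, -1.0]
gripper_width: -0.003
grasp_force: 1.0
```

Emit:
jog_arm(targets=[[[0.03, 0, 0], [0, 0, 0], 0], [[0.03, 0, 0], [0, 0, 0], 0]])

```text
time: 18.77
tool_pos: [0.5282, -0.082, 0.0546]
tool_rot: [-0.0, 0.614, 0.789, 0.0]
contact_force: [1.8, -2.6, -1.3]
gripper_width: -0.0
grasp_force: 1.1
```

Emit:
jog_arm(targets=[[[0.03, 0, 0], [0, 0, 0], 0], [[0.03, 0, 0], [0, 0, 0], 0]])

```text
time: 19.02
tool_pos: [0.528, -0.0813, 0.0546]
tool_rot: [-0.0, 0.614, 0.789, 0.0]
contact_force: [2.0, -2.2, -0.1]
gripper_width: 0.0
grasp_force: 1.1
```

Emit:
jog_arm(targets=[[[0.02, 0, 0], [0, 0, 0], 0], [[0.02, 0, 0], [0, 0, 0], 0]])

```text
time: 19.27
tool_pos: [0.5278, -0.0808, 0.0546]
tool_rot: [-0.0, 0.614, 0.789, -0.0]
contact_force: [1.6, -2.9, -0.3]
gripper_width: -0.002
grasp_force: 1.2
```

Emit:
jog_arm(targets=[[[0.02, 0, 0], [0, 0, 0], 0], [[0.02, 0, 0], [0, 0, 0], 0]])

```text
time: 19.52
tool_pos: [0.5277, -0.0803, 0.0546]
tool_rot: [-0.0, 0.614, 0.789, 0.0]
contact_force: [1.5, -2.2, -0.0]
gripper_width: 0.002
grasp_force: 1.2
```

Emit:
jog_arm(targets=[[[0.02, 0, 0], [0, 0, 0], 0], [[0.02, 0, 0], [0, 0, 0], 0]])

```text
time: 19.77
tool_pos: [0.5276, -0.0798, 0.0546]
tool_rot: [0.0, 0.614, 0.789, 0.0]
contact_force: [1.3, -2.2, 0.0]
gripper_width: 0.003
grasp_force: 1.2
```

Emit:
jog_arm(targets=[[[0.02, 0, 0], [0, 0, 0], 0], [[0.02, 0, 0], [0, 0, 0], 0]])

```text
time: 20.02
tool_pos: [0.5276, -0.0795, 0.0546]
tool_rot: [0.0, 0.614, 0.789, -0.0]
contact_force: [1.6, -2.7, -0.6]
gripper_width: -0.001
grasp_force: 1.5
```

Emit:
jog_arm(targets=[[[0.02, 0, 0], [0, 0, 0], 0], [[0.02, 0, 0], [0, 0, 0], 0]])

```text
time: 20.27
tool_pos: [0.5275, -0.0794, 0.0546]
tool_rot: [0.001, 0.614, 0.789, -0.0]
contact_force: [2.0, -4.9, -0.9]
gripper_width: 0.001
grasp_force: 2.5
```

Run:
```python
from h import *
s=state(); a,d=grab_frame("wrist"); cv2.imwrite("pics/w5.png",a[...,::-1])
plan([.5275,-.08,.0546],14.3)
```

```text
t 20.32 pos [ 0.5275 -0.0794  0.0546] F [ 1.45 -4.84 -1.33] w -0.003 g 2.4782276170390105
shift [-0.023 -0.007  0.   ]
y heading 14.23 tilt z [ 4.0e-04 -1.2e-03 -1.0e+00]
turn [ 0.001  0.009 -0.008]
```

View pics/w5.png

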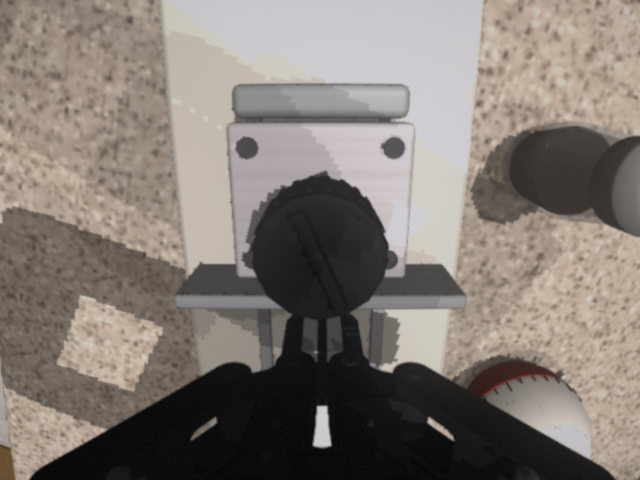

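The force rises to 5 N with the saddle edge (row 122) at the stop bar (rows 84-117). One more firm but gentle nudge to confirm.

Emit:
jog_arm(targets=[[[0.02, 0, 0], [0, 0, 0], 0], [[0.02, 0, 0], [0, 0, 0], 0], [[0.02, 0, 0], [0, 0, 0], 0]])

```text
time: 20.7
tool_pos: [0.5275, -0.0794, 0.0546]
tool_rot: [0.001, 0.614, 0.789, -0.001]
contact_force: [2.5, -6.2, -2.1]
gripper_width: 0.002
grasp_force: 3.2
```

The TCP stays put as the force rises, so the fence is home. I back off and lift away.

Emit:
jog_arm(targets=[[[-0.1, 0, 0], [0, 0, 0], 0], [[-0.3, 0, 0], [0, 0, 0], 0], [[-0.5, 0, 0], [0, 0, 0], 0], [[-0.6, 0, 0], [0, 0, 0], 0], [[-0.6, 0, -1], [0, 0, 0], 0], [[-0.6, 0, -2.5], [0, 0, 0], 0], [[-0.6, 0, -4], [0, 0, 0], 0]])

```text
time: 21.58
tool_pos: [0.5306, -0.0929, 0.1553]
tool_rot: [-0.001, 0.614, 0.789, -0.0]
contact_force: [0.4, -0.6, 0.2]
gripper_width: -0.001
grasp_force: 0.0
```

Emit:
jog_arm(targets=[[[-1, 0, -2.5], [0, 0, 0], 0], [[-2, 0, -3], [0, 0, 0], 0], [[-2, 0, -3], [0, 0, 0], 0], [[-2, 0, -3], [0, 0, 0], 0]])

```text
time: 22.08
tool_pos: [0.5424, -0.1407, 0.228]
tool_rot: [-0.001, 0.614, 0.789, -0.0]
contact_force: [0.5, 0.5, -0.3]
gripper_width: -0.002
grasp_force: 0.0
```

Run:
```python
from h import *
s=state(); a,d=grab_frame("wrist"); cv2.imwrite("pics/w6.png",a[...,::-1])
plan([.5275,-.08,.2],14.3)
c=cam("wrist",s); P=cloud(c,d); z=P[...,2]; r=np.hypot(P[...,0]-.5157,P[...,1]+.033)
t=(d>0)&(r<.022)&(z>.09)&(z<.13); print("knob top",np.median(z[t]),cv2.minEnclosingCircle((P[t][:,:2]*1000).astype(np.float32)))
```

```text
t 22.12 pos [ 0.5422 -0.1404  0.2275] F [ 0.44  0.77 -1.32] w -0.002 g 0.0
shift [2.485 0.028 1.106]
y heading 14.25 tilt z [-0.0031  0.0017 -1.    ]
turn [-0.019 -0.017 -0.006]
knob top 0.1092069970250864 ((515.7777099609375, -33.73708724975586), 17.712499618530273)
```

View pics/w6.png

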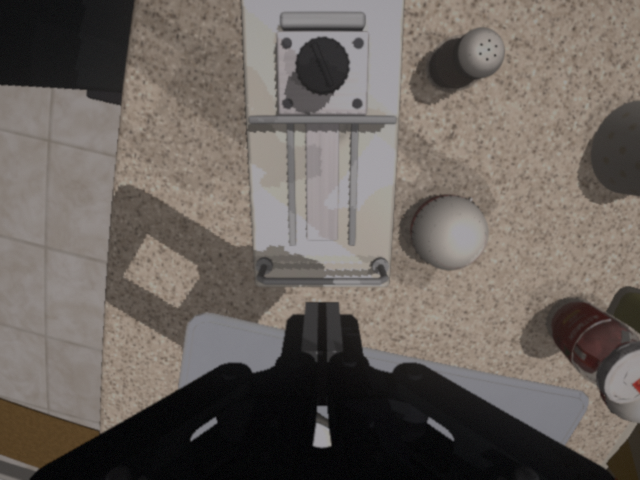

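The fence (saddle around (322,68)) is against the stop bar at (322,20). The knob is up (top 109 mm) with its ridge turned. Salt (481,52) and timer (448,232) look undisturbed, and the arm is clear.

```bash
python3 -c "
from plant import *
print(job_done())"
```

```text
the job is handed in; nothing more can be done
None
```

The knob was lifted to its stop, turned about 69° clockwise and parked in its notch (about 8.5 mm up); the fence was then slid home against the end stop, and the job was handed in at about 22 s with the arm clear and the board, salt shaker and timer looking undisturbed.

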